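# Load two batteries into a kitchen scale and slide its cover shut

## Task

The kitchen scale lies upside down with its battery cover slid open. Drop the two batteries into its two bays, one in each and right down on the floor, the flat end of each at the coil spring and the nub end at the plain contact plate; then press the cover's spring catch down and, holding it down, slide the cover over the bays until it is fully shut and the catch springs up again. Leave the other loose things on the worktop where they are.

Things in the scene. Friction and masses are not known exactly. Their poses are not given: they have to be found in the camera images.
- scale: grey kitchen scale, 205 x 160 mm, lying face down, fixed, between a coffee maker (left, 350 mm high) and a toaster (right, 190 mm). Origin: its centre at worktop height; x along its length, away from the robot give or take 0.25 rad, z up. Its upturned underside is 30.5 mm above the worktop. Four round rubber feet, 21 mm wide, stand up to 39.5 mm above the worktop at x = +-85, y = +-63 mm
- well (a point): point midway between the mouths of the two bays, 21.5 mm above the worktop, on the floor of the cover's channel (clear to 24.5 mm either side in the scale's y). From 18 mm before to 18 mm past this point in x, a scoop widens the channel to 58 mm either side, so that fingers beside a battery can go 9 mm below the underside
- bay_left (a point): centre of the floor of the bay at the scale's +y side, axes as the scale's, 4 mm above the worktop. The bay is a pocket along x, 20.5 mm wide, 17.5 mm deep to its chamfered mouth, 58 mm of free length centred here; the bays are 27 mm apart, centre to centre. This bay has its coil spring at the +x end and the contact plate at the -x end: the nub must point to the scale's -x
- bay_right (a point): centre of the floor of the bay at the scale's -y side, 4 mm above the worktop; of the same sizes but the other way round: coil spring at the -x end, contact plate at the +x end: the nub must point to the scale's +x
- cover (a joint): how far the cover is open, in m: 0 fully shut over the bays, 0.072 fully open (end stops at both); it starts open, clear of the bays. It opens to the scale's +x and shuts to -x, rubs with about 1 N, and is locked both when open and when shut by its catch. The plate lies in the channel, 3 mm below the underside
- catch (a joint): how far the cover's spring catch is pressed down, in m: 0 up, 0.0035 fully down; its spring gives 2 N when up, 4 N when down. Up, its ears stand in notches of the rails and lock the cover; pressed by more than about 0.0025 they pass under the rails and the cover slides. Let go on the way it stays down; let go at either end it springs up
- thumb_pad (a point): middle of the top of the catch's dark thumb pad, at the cover's +x end; moves with both. 35 mm above the worktop when up (4.5 mm above the underside), 31.5 mm when fully down. The free top is 13 mm along the scale's x, 26 mm along y; 6.5 mm from this point to -x an upright ridge, 3.5 mm high, gives a finger something to push on towards -x
- cell_a: AA battery, 50 mm long, 20 to 30 g; it looks 15 mm thick, but touches as a 17 mm cylinder. Its axis is the body's y; the nub end (red) points to -y, the flat end (white) to +y. It lies within 0.25 rad of the world's x axis, pointing either way. The origin is 7 mm off the axis under the middle and turns as it rolls; at the start it is 1 mm above the worktop
- cell_a_mid (a point): point on this battery's axis, half-way along it; 8.4 mm above whatever the battery lies on
- cell_a_nub (a point): point on this battery's axis at the nub end, 25 mm from the mid point: the direction from mid to nub is the way the battery points
- cell_b: the other AA battery, 50 mm long, 20 to 30 g; it looks 15 mm thick, but touches as a 17 mm cylinder. Its axis is the body's y; the nub end (red) points to -y, the flat end (white) to +y. It lies within 0.25 rad of the world's x axis, pointing either way. The origin is 7 mm off the axis under the middle and turns as it rolls; at the start it is 1 mm above the worktop
- cell_b_mid (a point): point on this battery's axis, half-way along it; 8.4 mm above whatever the battery lies on
- cell_b_nub (a point): point on this battery's axis at the nub end, 25 mm from the mid point: the direction from mid to nub is the way the battery points
- glasses: red reading glasses, 141 x 142 x 42 mm, origin at the centre of the underside; a bystander
- lemon: lemon, 78 x 55 x 56 mm, origin under its middle; a bystander
- mandarin: mandarin, 61 x 60 x 50 mm, origin under its middle; a bystander
- butter: wrapped block of butter, 73 x 102 x 37 mm, origin at the centre of the underside; a bystander
- jar: glass jar with a red lid, 84 mm wide, 120 mm high, origin at the centre of the underside; a bystander

How it is judged:
On the way, in this order (a step that is already met when the one before it is completed fails the run):
1. both batteries lie in the bays, the right way round, with the cover still open (((z of cell_a_mid in the frame of bay_left between 0.004 and 0.0115 m and y of cell_a_mid in the frame of bay_left between -0.004 and 0.004 m and x of cell_a_mid in the frame of bay_left between -0.006 and 0.006 m and x of cell_a_nub in the frame of bay_left below -0.02 m and z of cell_b_mid in the frame of bay_right between 0.004 and 0.0115 m and y of cell_b_mid in the frame of bay_right between -0.004 and 0.004 m and x of cell_b_mid in the frame of bay_right between -0.006 and 0.006 m and x of cell_b_nub in the frame of bay_right above 0.02 m) or (z of cell_b_mid in the frame of bay_left between 0.004 and 0.0115 m and y of cell_b_mid in the frame of bay_left between -0.004 and 0.004 m and x of cell_b_mid in the frame of bay_left between -0.006 and 0.006 m and x of cell_b_nub in the frame of bay_left below -0.02 m and z of cell_a_mid in the frame of bay_right between 0.004 and 0.0115 m and y of cell_a_mid in the frame of bay_right between -0.004 and 0.004 m and x of cell_a_mid in the frame of bay_right between -0.006 and 0.006 m and x of cell_a_nub in the frame of bay_right above 0.02 m)) and value of joint cover above 0.066 m), for 0.2 s.
2. the cover is fully shut (value of joint cover below 0.002 m), for 0.1 s.
At the end, for the whole second after the job is handed in: one battery lies in each bay, its middle within 6 mm along and 4 mm across of the bay's centre and no more than 11.5 mm above the bay floor, its nub end at the contact plate; the cover is shut to within 2 mm and its catch has sprung up (pressed by less than 1 mm) (((z of cell_a_mid in the frame of bay_left between 0.004 and 0.0115 m and y of cell_a_mid in the frame of bay_left between -0.004 and 0.004 m and x of cell_a_mid in the frame of bay_left between -0.006 and 0.006 m and x of cell_a_nub in the frame of bay_left below -0.02 m and z of cell_b_mid in the frame of bay_right between 0.004 and 0.0115 m and y of cell_b_mid in the frame of bay_right between -0.004 and 0.004 m and x of cell_b_mid in the frame of bay_right between -0.006 and 0.006 m and x of cell_b_nub in the frame of bay_right above 0.02 m) or (z of cell_b_mid in the frame of bay_left between 0.004 and 0.0115 m and y of cell_b_mid in the frame of bay_left between -0.004 and 0.004 m and x of cell_b_mid in the frame of bay_left between -0.006 and 0.006 m and x of cell_b_nub in the frame of bay_left below -0.02 m and z of cell_a_mid in the frame of bay_right between 0.004 and 0.0115 m and y of cell_a_mid in the frame of bay_right between -0.004 and 0.004 m and x of cell_a_mid in the frame of bay_right between -0.006 and 0.006 m and x of cell_a_nub in the frame of bay_right above 0.02 m)) and value of joint cover below 0.002 m and value of joint catch below 0.001 m); the robot touches nothing.
It fails at once if the glasses is moved by more than 40 mm (distance of glasses from where it was at the start of the episode above 0.04 m).
It fails at once if the lemon is moved by more than 40 mm (distance of lemon from where it was at the start of the episode above 0.04 m).
It fails at once if the mandarin is moved by more than 40 mm (distance of mandarin from where it was at the start of the episode above 0.04 m).
It fails at once if the butter is moved by more than 40 mm (distance of butter from where it was at the start of the episode above 0.04 m).
It fails at once if the jar is moved by more than 40 mm (distance of jar from where it was at the start of the episode above 0.04 m).
It also fails if it takes over 70 s, if anything falls off the work surface, if the arm or the gripper's body presses on something with over 40 N, if the wrist force passes 120 N, or if a joint passes its speed limit or range.

## Robot

A 6-joint arm with a two-finger parallel gripper is mounted at the origin on a cart in front of the work surface, level with it; the furniture and walls round the work are solid. World frame = base frame: x ahead of the robot, y to its left, z up, the work surface at z = 0. Lengths are in m, angles in rad, forces in N, time in s.
With the tool pointing down it reaches from about 0.35 to 0.775 m from the base axis. Payload 7.3 kg.
Tool frame: the origin (TCP) lies on the centre line of the jaws, within the pads' length; the fingertips stand 17 mm ahead of it and the grasp point (between the pads) lies 2 mm behind it (robot.tip_extent is the distance from the TCP to the fingertips, in m); z points along the fingers, y is the line along which they close (so a half turn about z gives the same grasp; the last joint's range is limited). The gripper opens to 92 mm and grips with 3 to 60 N. Pads are 19 mm wide; open, the fingers measure 130 mm over their backs; the gripper's body (75 mm by 190 mm) begins 47 mm behind the grasp point.
Start: joints at [1.113, 0.342, 1.524, -0, 1.275, -0.146], TCP at [0.161, 0.5, 0.244] pointing down, gripper open.
Joint ranges: [-2.53, 2.53], [-0.77, 2.02], [0.04, 2.7], [-1, 4.14], [0.28, 2.66], [-3.11, 3.11]. Speed limits (rad/s): [2.57, 2.57, 3.14, 3.14, 3.14, 3.14].

## Interface

Orientations are given as [roll, pitch, yaw] about the fixed x, y, z axes, in that order (R = Rz(yaw) Ry(pitch) Rx(roll)).
In Python, from cell import robot gives the robot as it stands.
- The arm moves only by the tool step_arm, never from a script. Its argument "motion" is a list of rows, each a list of 2 entries, a list of its own where there are three numbers: the shift along the tool's x, y, z in units of 60 mm (1.0 is 60 mm), then the turn about the tool's z in rad. In form: [[[x, y, z], spin], ...]. A call has 1 to 10 rows; each row is the pose to reach, as a shift and turn from the pose commanded when the call began, along the tool's axes at that moment; what a row does not reach only later rows make up. A row lasts 1/8 s, in which the tool goes at most 62.5 mm and 10.7 degrees, less where a joint would pass 70% of its speed; a pose out of reach is approached as far as the arm can. A call with a gripper value outside its range is refused whole. "hand" is the closure in counts, from 0 (fully open) to 255 (shut), set as the call begins (left out, the last holds). The fingers move at their own pace and stop on an object; "squeeze" is the grip in N (left out, the last holds). Time passes only in rows, so rows that repeat a pose let the fingers close. It gives the time, the measured TCP pose, the force, the opening and the grip force at its end, in the units of the state.
- robot.observe(): the state, without advancing time (a new reading comes with each control period).
- robot.read_camera(name): name is "side" or "top"; returns a dict with "pixels" (420x560x3 uint8, red, green, blue), "intrinsics" (3x3 intrinsics, pixels), "xyz" and "rotation" of the camera in the world. Camera axes: x right, y up, looking along -z (the intrinsics and any distortion apply to the point x, -y, -z); pixel columns grow to the right and rows downward; lengths in m; the calibration is good to about 2 mm. A picture is of the moment at which its call begins. There is no depth.
- robot.hand_in(): hands the job in; it is judged then, once.
The state is a dict: "time": time; "qpos": joint angles; "qvel": joint speeds; "joint_efforts": joint torques, N m; "tool_pos": TCP position; "tool_rot": TCP orientation; "contact_force": force on the tool from outside, world axes, zero at the start; "torque": the same for the moment, N m; "opening": finger opening in m; "grip_force": force on a finger pad.
Only numpy, scipy, OpenCV 4.12 (cv2) and the standard library are available. Lean on these libraries where they do the work, as an engineer would, in place of code of your own. Each camera call takes 0.05 s, during which the arm holds its last target. There are 200 camera calls.

## Working session

There is one attempt and no reset: what is moved stays moved. The work goes in short steps, Python scripts to look and compute and a tool call to move; the robot and the scene stay as the last step left them, time stands still between calls to the robot, and variables do not carry over. Pictures are saved under pics/ and viewed, at most 11 in all, crops included, and the job is handed in when it is done.

Besides the shell and the picture viewer there is one more tool, called by a JSON object that holds its "method" and its "body". step_arm: Moves the arm, as the interface text tells. Its arguments: {"type":"object","properties":{"motion":{"type":"array"},"hand":{"type":"number"},"squeeze":{"type":"number"}},"required":["motion"]}

```bash
ls; mkdir -p pics; cat > h.py <<'E'
import numpy as np, cv2
from cell import robot
def shot(n,name):
    c=robot.read_camera(n); cv2.imwrite(f'pics/{name}.png',c['pixels'][:,:,::-1]); return c
def ray(c,uv):
    K=np.array(c['intrinsics']);d=np.linalg.inv(K)@np.array([uv[0],uv[1],1.]);d[1]*=-1;d[2]*=-1
    return np.array(c['xyz']),np.array(c['rotation'])@d
def plane(c,uv,z):
    o,d=ray(c,uv);return o+d*(z-o[2])/d[2]
def proj(c,p):
    q=np.array(c['rotation']).T@(np.array(p)-np.array(c['xyz']));q=np.array(c['intrinsics'])@np.array([q[0],-q[1],-q[2]]);return q[:2]/q[2]
def tri(c1,u1,c2,u2):
    o1,d1=ray(c1,u1);o2,d2=ray(c2,u2)
    s=np.linalg.lstsq(np.stack([d1,-d2],1),o2-o1,rcond=None)[0]
    a=o1+s[0]*d1;b=o2+s[1]*d2;return (a+b)/2,np.linalg.norm(a-b)
E
python3 - <<'E'
from h import *
print(robot.observe())
for n in ('top','side'):
    c=shot(n,n+'0');np.save(n+'0.npy',c,allow_pickle=True);print(c['xyz'],c['rotation'],c['intrinsics'],[k for k in c])
E
```

```text
pics
{'time': 0.0, 'qpos': array([ 1.11298907e+00,  3.42738392e-01,  1.52498482e+00,  5.92656390e-06,
        1.27539078e+00, -1.45979025e-01]), 'qvel': array([ 4.44046630e-04,  2.01269183e-03,  2.14573352e-05, -1.27673202e-03,
       -9.60990534e-04, -5.46647623e-04]), 'joint_efforts': array([ 1.09279325e-03, -4.31231153e+01, -2.44227058e+01,  7.18763703e-02,
        5.58150513e-02, -2.09240366e-04]), 'tool_pos': array([0.16087361, 0.49936209, 0.24304804]), 'tool_rot': array([-3.14008832e+00, -2.26902990e-04,  2.82976252e+00]), 'contact_force': array([0.02380293, 0.00516924, 0.58362282]), 'torque': array([-0.00411432,  0.03614077,  0.00657299]), 'grip_force': 0.0, 'opening': 0.09174340132225015}
[0.30711688 0.03208504 1.38313578] [ 0.11396846 -0.0039133  -1.54395663] [[423.59120827   0.         286.42607939]
 [  0.         423.59120827 208.36365329]
 [  0.           0.           1.        ]] ['pixels', 'intrinsics', 'xyz', 'rotation']
[-0.13530415 -1.2441753   0.64993368] [ 1.18143948  0.01155031 -0.45248159] [[502.85705529   0.         277.28947045]
 [  0.         502.85705529 208.8829304 ]
 [  0.           0.           1.        ]] ['pixels', 'intrinsics', 'xyz', 'rotation']
```

```bash
python3 - <<'E'
s=open('h.py').read()
s=s.replace("    c=robot.read_camera(n);","    c=robot.read_camera(n); c['rotation']=R.from_euler('xyz',c['rotation']).as_matrix();").replace("import numpy","from scipy.spatial.transform import Rotation as R\nimport numpy",1)
open('h.py','w').write(s)
E
python3 - <<'E'
from h import *
for n in ('top','side'):
    c=np.load(n+'0.npy',allow_pickle=True).item();c['rotation']=R.from_euler('xyz',c['rotation']).as_matrix();np.save(n+'0.npy',c,allow_pickle=True)
E
```

```text
(no output)
```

View pics/top0.png

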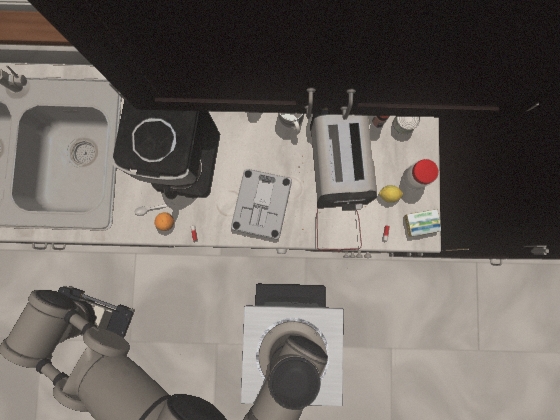

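View pics/side0.png

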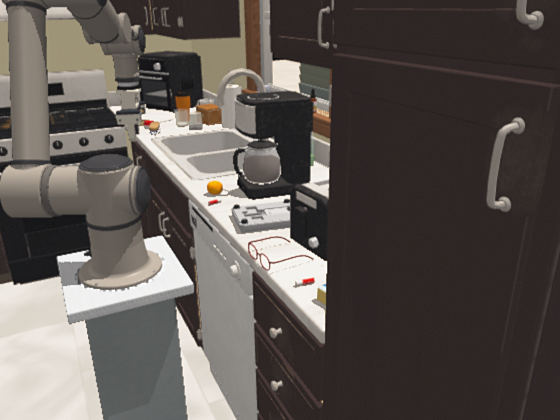

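The top view shows the scale around (263,204) with cells at (195,234) and (386,232). In the side view the scale is at (262,215), with cells at (214,203) and (306,282). Next I'll zoom both views and measure the cells by colour.

```bash
python3 - <<'E'
from h import *
t=np.load('top0.npy',allow_pickle=True).item();s=np.load('side0.npy',allow_pickle=True).item()
A=cv2.resize(t['pixels'][160:250,170:300],None,fx=6,fy=6,interpolation=cv2.INTER_CUBIC)
cv2.imwrite('pics/ctop.png',A[:,:,::-1])
b=cv2.resize(s['pixels'][175:300,195:335],None,fx=4,fy=4,interpolation=cv2.INTER_CUBIC)
cv2.imwrite('pics/cside.png',b[:,:,::-1])
for n,c,boxes in(('top',t,[(185,220,205,246),(376,220,396,246)]),('side',s,[(205,195,224,208),(293,275,320,290)])):
  for x0,y0,x1,y1 in boxes:
    p=c['pixels'][y0:y1,x0:x1].astype(int);m=(p[...,0]-p[...,1]>90)
    v,u=np.nonzero(m);print(n,len(u),u.mean()+x0,v.mean()+y0,u.min()+x0,u.max()+x0,v.min()+y0,v.max()+y0)
    if n=='top': print(plane(c,(u.mean()+x0,v.mean()+y0),.0085))
    # white saturated
    q=p.min(-1); print(q[::2,::2] if 0 else np.percentile(q,[5,50,95]))
E
```

```text
top 23 193.52173913043478 234.82608695652175 192 195 231 239
[0.37006001 0.32955507 0.0085    ]
[ 61. 164. 172.]
top 21 386.3333333333333 230.04761904761904 385 388 226 234
[ 0.40249714 -0.29559207  0.0085    ]
[ 63.95 179.   183.  ]
side 21 213.28571428571428 201.23809523809524 210 217 200 203
[ 47.4 223.  238. ]
side 41 308.0975609756098 280.0731707317073 303 313 278 282
[ 41.4 235.  242. ]
```

View pics/ctop.png

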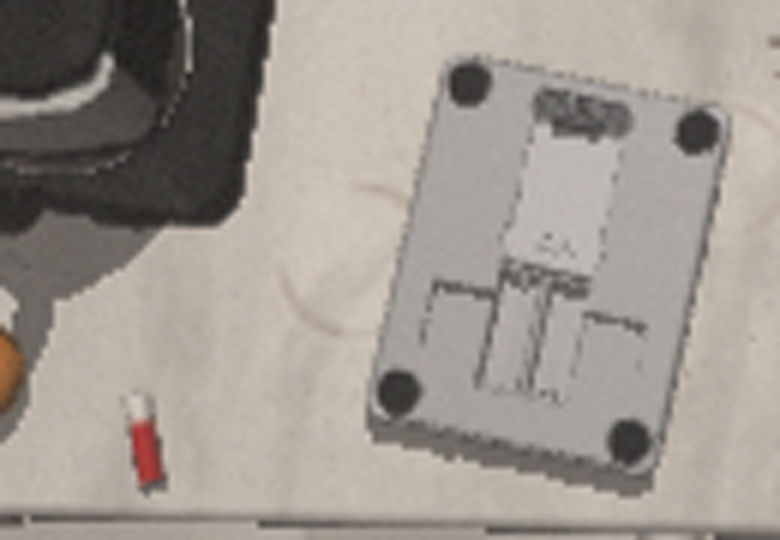

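View pics/cside.png

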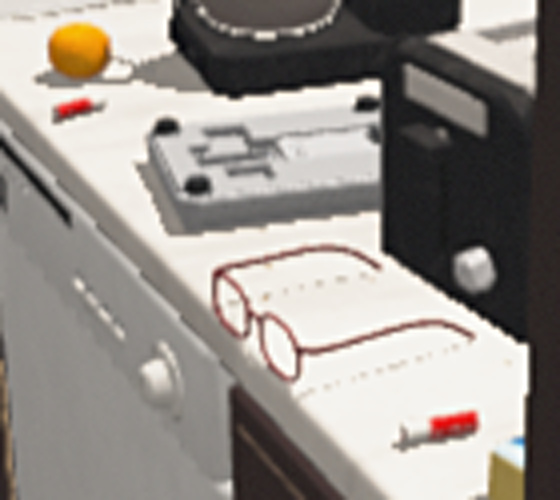

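The zoomed top crop shows the feet at full-image pixels (248,174), (286,182), (236,225) and (275,234), so the scale's +x is up and slightly right. The left cell has its red nub end towards the robot, and the right cell has its nub away from it. Each therefore already suits the bay on its own side. Next I'll measure precisely.

```bash
cat > m1.py <<'E'
from h import *
t=np.load('top0.npy',allow_pickle=True).item();s=np.load('side0.npy',allow_pickle=True).item()
def blob(c,u,v,r=6,th=95):
    U,V=int(round(u)),int(round(v));g=cv2.cvtColor(c['pixels'],cv2.COLOR_RGB2GRAY)[V-r:V+r+1,U-r:U+r+1].astype(float)
    w=np.clip(th+40-g,0,80);n,l=cv2.connectedComponents((w>0).astype(np.uint8));k=l[r-2:r+3,r-2:r+3];k=np.bincount(k[k>0]).argmax();w=w*(l==k)
    vv,uu=np.mgrid[-r:r+1,-r:r+1];return np.array([U+(w*uu).sum()/w.sum(),V+(w*vv).sum()/w.sum()]),(w>0).sum()
ft={}
for k,(u,v) in {'+x+y':(248.2,173.8),'+x-y':(285.8,181.8),'-x+y':(236.3,225.3),'-x-y':(274.8,233.7)}.items():
    p,a=blob(t,u,v);ft[k]=plane(t,p,.0395)[:2];print(k,p,a,ft[k].round(4))
for k,(u,v) in {'-x+y':(236.5,206.7),'-x-y':(244.3,221.2)}.items():
    p,a=blob(s,u,v,5);q=blob(t,*{'-x+y':(236.3,225.3),'-x-y':(274.8,233.7)}[k])[0];print('tri',k,tri(t,q,s,p),a)
# rigid fit
L=np.array([[85,63],[85,-63],[-85,63],[-85,-63]])/1e3;W=np.array([ft[k] for k in('+x+y','+x-y','-x+y','-x-y')])
c=W.mean(0);H=L.T@(W-c);yaw=np.arctan2(H[0,1]-H[1,0],H[0,0]+H[1,1]);Rm=np.array([[np.cos(yaw),-np.sin(yaw)],[np.sin(yaw),np.cos(yaw)]])
print('scale',c,yaw,'resid mm',((W-c-L@Rm.T)*1e3).round(1).tolist())
# cells
for nm,(x0,y0,x1,y1),side in(('left',(180,218,208,250),(205,192,226,210)),('right',(372,218,402,248),(293,272,324,292))):
    for cam,c_,b in(('top',t,(x0,y0,x1,y1)),('side',s,side)):
        p=c_['pixels'][b[1]:b[3],b[0]:b[2]].astype(float)
        w=np.clip((p[...,0]-p[...,1:].max(-1))-40,0,80);vv,uu=np.nonzero(w);ww=w[vv,uu]
        m=np.array([(uu*ww).sum(),(vv*ww).sum()])/ww.sum();e,E=np.linalg.eigh(np.cov(np.stack([uu,vv]),aweights=ww))
        print(nm,cam,m+b[:2],'dir',E[:,1],'len',np.sqrt(12*e[1]))
        if cam=='top': mt=m+b[:2];P=plane(t,mt,.0085);Q=plane(t,mt+E[:,1]*5,.0085)-P;print(P,'yaw',np.arctan(Q[1]/Q[0]),'redlen',np.sqrt(12*e[1])*.00324)
        else: print('tri',tri(t,mt,s,m+b[:2]))
E
python3 m1.py
python3 - <<'E'
from h import *
t=np.load('top0.npy',allow_pickle=True).item()
A=cv2.resize(t['pixels'][165:242,228:298],None,fx=7.5,fy=7.5,interpolation=cv2.INTER_CUBIC)
B=cv2.resize(t['pixels'][218:248,372:402],None,fx=9,fy=9,interpolation=cv2.INTER_CUBIC);C=cv2.resize(t['pixels'][218:248,180:210],None,fx=9,fy=9,interpolation=cv2.INTER_CUBIC)
B=np.vstack([B,C]);h=max(A.shape[0],B.shape[0])
pad=lambda I:np.vstack([I,np.zeros((h-I.shape[0],I.shape[1],3),np.uint8)])
cv2.imwrite('pics/z.png',np.hstack([pad(A),pad(B)])[:,:,::-1])
for n,uv,z in(('toaster L bottom corner',(316,208),.15),('toaster nearL top',(316,200),.19),('coffee near right base',(209,193),.02),('coffee top right',(218,128),.35),('mandarin',(164,221),.03),('glasses L',(317,215),.01)):print(n,plane(t,uv,z))
E
```

```text
+x+y [247.69733333 173.54566667] 51 [0.5705 0.1587]
+x-y [285.82694848 181.66908851] 56 [0.5473 0.0352]
-x+y [235.82680412 225.9685567 ] 79 [0.4004 0.1901]
-x-y [274.27457627 234.39733656] 94 [0.3769 0.0672]
tri -x+y (array([0.40207286, 0.19021877, 0.03431468]), np.float64(0.0028822319034208736)) 25
tri -x-y (array([0.37883592, 0.06673055, 0.03485296]), np.float64(0.0035847891222201534)) 31
scale [0.47376672 0.11281367] -0.18507043315719873 resid mm [[1.6, -0.4], [1.6, -0.0], [-1.5, -0.3], [-1.7, 0.7]]
left top [193.67332983 234.82377696] dir [0.15674665 0.98763884] len 9.632451993638659
[0.37008075 0.32906484 0.0085    ] yaw 0.2083775398765849 redlen 0.031209144459389253
left side [213.27788191 200.19259606] dir [-0.41967055  0.9076765 ] len 11.377238085082224
tri (array([0.37087797, 0.32738743, 0.01457408]), np.float64(0.002270729965086929))
right top [386.25869121 230.10582822] dir [-0.14296498  0.98972775] len 9.609487118434938
[ 0.40230116 -0.29534932  0.0085    ] yaw -0.1428226287094301 redlen 0.031134738263729197
right side [307.95659944 280.29257085] dir [-0.98323932  0.18231962] len 11.78791271554877
tri (array([ 0.40238437, -0.29497668,  0.01051757]), np.float64(0.0004888538071172494))
toaster L bottom corner [ 0.45178468 -0.05557966  0.15      ]
toaster nearL top [ 0.46997812 -0.05230348  0.19      ]
coffee near right base [0.50661292 0.28385014 0.02      ]
coffee top right [0.62353806 0.20819745 0.35      ]
mandarin [0.41070361 0.42156802 0.03      ]
glasses L [ 0.4453446  -0.06922384  0.01      ]
```

View pics/z.png

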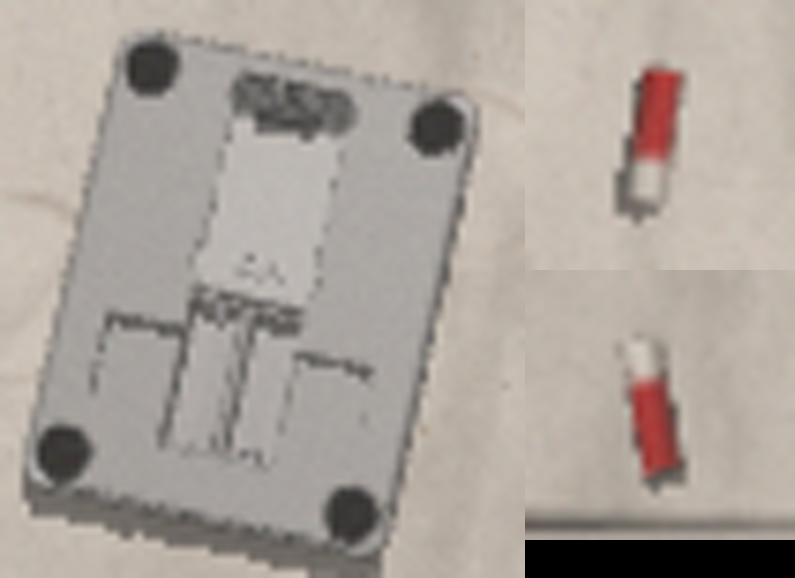

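Some of the foot blobs picked up shadow. I'll tighten the threshold, then read bay, scoop and pad edges from intensity profiles in the scale frame. This crop also confirms the cells: left one red end down, right one red end up.

```bash
sed -i 's/r=6,th=95/r=6,th=55/; s/th+40-g,0,80/th+40-g,0,40/; s/(205,192,226,210)/(205,198,226,210)/' m1.py; cat >> m1.py <<'E'
g=cv2.cvtColor(t['pixels'],cv2.COLOR_RGB2GRAY).astype(np.float32)
def prof(axis,fix,rng,z):
    out=[]
    for a in rng:
        vals=[]
        for f in fix:
            l=np.array([a,f] if axis=='x' else [f,a])/1e3;w=c+Rm@l;u=proj(t,[*w,z]);vals.append(cv2.getRectSubPix(g,(1,1),(float(u[0]),float(u[1])))[0,0])
        out.append(int(np.mean(vals)))
    return list(zip(list(rng),out))
print('bays y +',prof('x',[10,13.5,17],range(-84,20,2),.0215))
print('bays y -',prof('x',[-10,-13.5,-17],range(-84,20,2),.0215))
print('scoop+',prof('x',[34,40,46],range(-70,10,2),.0305));print('scoop-',prof('x',[-34,-40,-46],range(-70,10,2),.0305))
print('pad x',prof('x',[-6,0,6],range(-10,100,2),.033))
print('pad y',prof('y',[70,75,80],range(-36,37,2),.033))
print('bay y',prof('y',[-50,-45,-40],range(-36,37,2),.0215))
E
python3 m1.py
```

```text
+x+y [247.57890365 173.4858804 ] 38 [0.5707 0.1591]
+x-y [285.66123499 181.51286449] 41 [0.5478 0.0357]
-x+y [235.79362671 224.93019727] 44 [0.4037 0.1903]
-x-y [274.3625498  233.21434263] 40 [0.3807 0.0671]
tri -x+y (array([0.40400863, 0.19095687, 0.03429997]), np.float64(4.534507406637424e-05)) 17
tri -x-y (array([0.38082105, 0.06725134, 0.03432925]), np.float64(0.00027834764276508467)) 20
scale [0.47570033 0.11306565] -0.18456536885386454 resid mm [[-0.2, -0.3], [0.1, 0.2], [-0.0, -0.3], [0.1, 0.3]]
left top [193.67332983 234.82377696] dir [0.15674665 0.98763884] len 9.632451993638659
[0.37008075 0.32906484 0.0085    ] yaw 0.2083775398765849 redlen 0.031209144459389253
left side [213.11858974 201.28418803] dir [-0.96961702  0.24462796] len 8.32954214196451
tri (array([0.37075274, 0.32845597, 0.01014558]), np.float64(0.0015777668176664124))
right top [386.25869121 230.10582822] dir [-0.14296498  0.98972775] len 9.609487118434938
[ 0.40230116 -0.29534932  0.0085    ] yaw -0.1428226287094301 redlen 0.031134738263729197
right side [307.95659944 280.29257085] dir [-0.98323932  0.182319
[... 3031 characters left out ...]
 (-14, 131), (-12, 111), (-10, 98), (-8, 95), (-6, 101), (-4, 106), (-2, 103), (0, 104), (2, 103), (4, 99), (6, 96), (8, 94), (10, 94), (12, 95), (14, 111), (16, 134), (18, 139), (20, 138), (22, 134), (24, 132), (26, 147), (28, 159), (30, 164), (32, 166), (34, 167), (36, 167)]
bay y [(-36, 164), (-34, 164), (-32, 164), (-30, 165), (-28, 163), (-26, 153), (-24, 152), (-22, 164), (-20, 170), (-18, 170), (-16, 169), (-14, 169), (-12, 169), (-10, 169), (-8, 168), (-6, 153), (-4, 124), (-2, 127), (0, 144), (2, 149), (4, 158), (6, 166), (8, 167), (10, 167), (12, 169), (14, 171), (16, 170), (18, 170), (20, 165), (22, 139), (24, 117), (26, 135), (28, 156), (30, 162), (32, 163), (34, 163), (36, 163)]
```

The scale fit is good: 0.3 mm residuals, and the two views agree to 0.3 mm. The well comes out at scale x ≈ -37.5 mm. A small planner will turn each target into tool-axis shifts.

```bash
cat > go.py <<'E'
import sys; from h import *
C=np.array([.4757,.1131]);Y=-.1846;Rm=np.array([[np.cos(Y),-np.sin(Y)],[np.sin(Y),np.cos(Y)]])
def sc(x,y): return C+Rm@np.array([x,y])/1e3
def go(xy,z,yaw):
    o=robot.observe();M=R.from_euler('xyz',o['tool_rot']).as_matrix();d=M.T@(np.array([*xy,z])-o['tool_pos'])/.06
    cur=np.arctan2(M[1,0],M[0,0]);dy=(yaw-cur+np.pi/2)%np.pi-np.pi/2
    print('shift',d.round(3),'spin',round(-dy,3),'|',np.array(o['tool_pos']).round(4),'yaw',round(cur,3),'F',np.array(o['contact_force']).round(2),'open',round(o['opening'],4),'grip',round(float(o['grip_force']),1),'t',round(o['time'],2))
E
python3 -c "
from go import *
go([.3793,.3310],.12,3.35)"
```

```text
shift [-4.326 -1.552  2.053] spin -0.52 | [0.1609 0.4994 0.2431] yaw 2.83 F [ 0.76 -0.01  0.21] open 0.0923 grip 0.0 t 0.1
```

{"method": "step_arm", "body": {"motion": [[[-1.08,-0.39,0.3],-0.13],[[-2.16,-0.78,0.8],-0.26],[[-3.24,-1.16,1.4],-0.39],[[-4.33,-1.55,2.05],-0.52],[[-4.33,-1.55,2.05],-0.52],[[-4.33,-1.55,2.05],-0.52],[[-4.33,-1.55,2.05],-0.52],[[-4.33,-1.55,2.05],-0.52]], "hand": 115, "squeeze": 15}}

```text
time: 1.1
tool_pos: [0.3791, 0.3325, 0.1214]
tool_rot: [3.141, 0.001, -2.932]
contact_force: [-0.1, 1.4, 0.5]
opening: 0.0503
grip_force: 0.0
```

```bash
python3 -c "
from go import *
go([.3793,.3310],.0205,3.35)
c=shot('top','t1')
A=cv2.resize(c['pixels'][190:265,150:250],None,fx=7,fy=7,interpolation=cv2.INTER_CUBIC);cv2.imwrite('pics/t1c.png',A[:,:,::-1])"
```

```text
shift [ 0.004 -0.026  1.682] spin 0.001 | [0.3791 0.3325 0.1214] yaw -2.932 F [-0.07  1.38  0.53] open 0.0503 grip 0.0 t 1.1
```

{"method": "step_arm", "body": {"motion": [[[0.0,-0.02,0.7],0],[[0.0,-0.02,1.2],0],[[0.0,-0.02,1.55],0],[[0.0,-0.02,1.68],0],[[0.0,-0.02,1.68],0],[[0.0,-0.02,1.68],0]]}}

```text
time: 1.9
tool_pos: [0.3805, 0.3309, 0.0209]
tool_rot: [3.141, 0.002, -2.933]
contact_force: [0.1, 0.2, 0.4]
opening: 0.0503
grip_force: 0.0
```

```bash
python3 -c "
from go import *
go([.3793,.3310],.0205,3.35)"
```

```text
shift [0.019 0.005 0.007] spin 0.0 | [0.3805 0.3309 0.0209] yaw -2.933 F [0.06 0.18 0.36] open 0.0503 grip 0.0 t 1.9
```

Good. Next: close, then lift.

{"method": "step_arm", "body": {"motion": [[[0.02,0,0],0],[[0.02,0,0],0],[[0.02,0,0],0],[[0.02,0,0],0],[[0.02,0,0],0],[[0.02,0,-0.4],0],[[0.02,0,-1.0],0],[[0.02,0,-1.6],0],[[0.02,0,-1.6],0],[[0.02,0,-1.6],0]], "hand": 255}}

```text
time: 3.15
tool_pos: [0.3784, 0.3298, 0.1153]
tool_rot: [-3.141, -0.001, -2.933]
contact_force: [-0.4, -0.9, -0.5]
opening: 0.0157
grip_force: 15.0
```

```bash
python3 -c "
from go import *
go(sc(-37.5,13.5),.10,np.pi+Y)
c=shot('side','s1');p=c['pixels'].astype(int);m=(p[...,0]-p[...,1]>90)&(p[...,0]-p[...,2]>90)
v,u=np.nonzero(m[150:215,180:240]);print(len(u),u.min()+180,u.max()+180,v.min()+150,v.max()+150)
A=cv2.resize(c['pixels'][130:230,170:270],None,fx=5,fy=5,interpolation=cv2.INTER_CUBIC);cv2.imwrite('pics/s1c.png',A[:,:,::-1])"
```

```text
shift [-0.349 -3.422  0.256] spin 0.393 | [0.3784 0.3298 0.1153] yaw -2.933 F [-0.44 -0.9  -0.47] open 0.0157 grip 15.0 t 3.15
7 209 221 175 187
```

View pics/s1c.png

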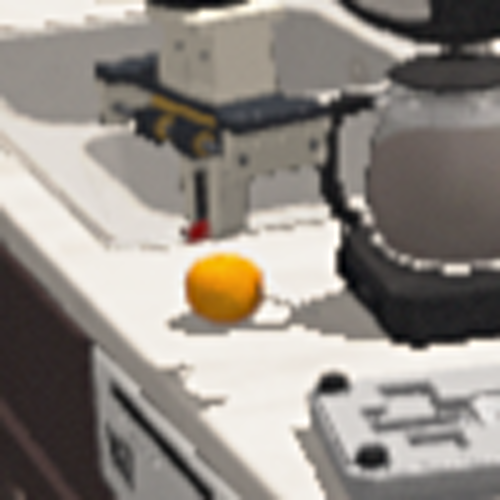

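The cell is held, with its red end showing at about (209,176) in the side image. Moving it above the left bay.

{"method": "step_arm", "body": {"motion": [[[-0.09,-0.86,0.06],0.1],[[-0.17,-1.71,0.13],0.2],[[-0.26,-2.57,0.19],0.3],[[-0.35,-3.42,0.26],0.39],[[-0.35,-3.42,0.26],0.393],[[-0.35,-3.42,0.26],0.393],[[-0.35,-3.42,0.26],0.393],[[-0.35,-3.42,0.26],0.393]]}}

```text
time: 4.2
tool_pos: [0.4414, 0.1347, 0.1003]
tool_rot: [3.142, -0.0, 2.959]
contact_force: [0.6, -0.1, -0.5]
opening: 0.0164
grip_force: 15.0
```

```bash
cat > red.py <<'E'
from go import *
# red end of the held cell, side view; sgn=-1: nub to -x
def red(name,sgn):
    o=robot.observe();c=shot('side',name);p=c['pixels'].astype(int)
    ax=Rm@np.array([1,0]);T=o['tool_pos'];za=T[2]-.0122
    n=np.array([*(T[:2]+sgn*.025*ax),za]);u=proj(c,n);print('expected nub',u,'mid',proj(c,[*T[:2],za]))
    b=[int(u[0])-12,int(u[1])-12];q=p[b[1]:b[1]+25,b[0]:b[0]+25];m=(q[...,0]-q[...,1]>70)&(q[...,0]-q[...,2]>70)
    v,w=np.nonzero(m);print('red',len(v),w.min()+b[0],w.max()+b[0],v.min()+b[1],v.max()+b[1],'cent',w.mean()+b[0],v.mean()+b[1])
    m3=np.array([*(T[:2]+sgn*.0172*ax),za]);print('exp. centre of red end 25..9.5mm',proj(c,m3))
    A=cv2.resize(c['pixels'][140:240,200:310],None,fx=6,fy=6,interpolation=cv2.INTER_CUBIC);cv2.imwrite(f'pics/{name}c.png',A[:,:,::-1])
E
python3 -c "
from red import *
go(sc(-37.5,13.5),.042,np.pi+Y);red('s2',-1)"
```

```text
shift [-0.003 -0.024  0.971] spin 0.002 | [0.4414 0.1347 0.1003] yaw 2.959 F [ 0.61 -0.06 -0.45] open 0.0164 grip 15.0 t 4.2
expected nub [245.07391147 195.27087285] mid [252.79946346 194.44867059]
red 14 246 249 193 196 cent 247.28571428571428 194.35714285714286
exp. centre of red end 25..9.5mm [247.49055828 195.01367796]
```

View pics/s2c.png

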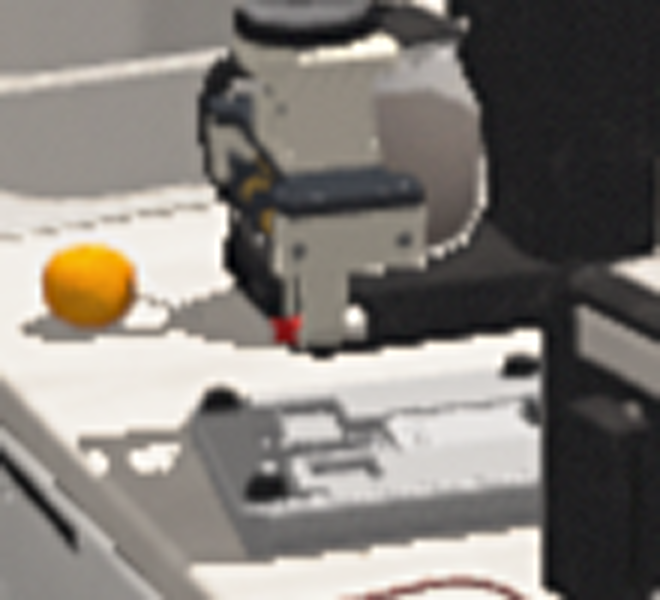

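The held cell shows red end at (247,194) and white end at (258,194), within about 1 mm of the expected position. Now lowering to just above the mouth.

{"method": "step_arm", "body": {"motion": [[[0,-0.02,0.4],0],[[0,-0.02,0.75],0],[[0,-0.02,0.88],0],[[0,-0.02,0.88],0],[[0,-0.02,0.88],0]]}}

```text
time: 4.88
tool_pos: [0.4421, 0.1327, 0.0482]
tool_rot: [3.141, 0.001, 2.957]
contact_force: [1.1, 0.2, -0.1]
opening: 0.0165
grip_force: 15.0
```

```bash
python3 -c "
from go import *
go(sc(-37.5,13.5),.0405,np.pi+Y)"
```

```text
shift [0.015 0.007 0.128] spin 0.0 | [0.4421 0.1327 0.0482] yaw 2.957 F [ 1.07  0.17 -0.11] open 0.0165 grip 15.0 t 4.88
```

{"method": "step_arm", "body": {"motion": [[[0.015,0.01,0.04],0],[[0.015,0.01,0.08],0],[[0.015,0.01,0.13],0],[[0.015,0.01,0.13],0],[[0.015,0.01,0.13],0]]}}

```text
time: 5.5
tool_pos: [0.4409, 0.1332, 0.0397]
tool_rot: [3.142, -0.0, 2.957]
contact_force: [-0.3, 0.1, 0.1]
opening: 0.0159
grip_force: 15.0
```

```bash
python3 -c "
from go import *
go(sc(-37.5,13.5),.0405,np.pi+Y)"
```

```text
shift [-0.007  0.002 -0.014] spin -0.0 | [0.4409 0.1332 0.0397] yaw 2.957 F [-0.33  0.09  0.1 ] open 0.0159 grip 15.0 t 5.5
```

No contact force with the cell's underside below the mouth, so it is lined up with the bay. Release and raise.

{"method": "step_arm", "body": {"motion": [[[0,0,0],0],[[0,0,0],0],[[0,0,0],0],[[0,0,0],0],[[0,0,-0.3],0],[[0,0,-0.9],0],[[0,0,-1.7],0],[[0,0,-1.7],0],[[0,0,-1.7],0]], "hand": 155}}

```text
time: 6.62
tool_pos: [0.4404, 0.1332, 0.1413]
tool_rot: [-3.142, -0.0, 2.957]
contact_force: [-0.8, -0.2, 0.3]
opening: 0.036
grip_force: 0.0
```

```bash
python3 -c "
from go import *
go([.3930,-.2940],.12,np.pi-.143)"
```

```text
shift [-0.532 -7.144  0.356] spin -0.042 | [0.4404 0.1332 0.1413] yaw 2.957 F [-0.83 -0.18  0.26] open 0.036 grip 0.0 t 6.62
```

{"method": "step_arm", "body": {"motion": [[[0.6,-0.5,-0.8],0],[[0.9,-1.4,-1.6],0],[[0.9,-2.4,-1.9],0],[[0.7,-3.4,-1.9],-0.02],[[0.3,-4.4,-1.9],-0.04],[[0,-5.4,-1.7],-0.04],[[-0.3,-6.3,-1.0],-0.042],[[-0.53,-7.14,-0.2],-0.042],[[-0.53,-7.14,0.36],-0.042],[[-0.53,-7.14,0.36],-0.042]], "hand": 115}}

```text
time: 7.88
tool_pos: [0.3907, -0.2925, 0.115]
tool_rot: [3.134, -0.009, 2.996]
contact_force: [0.9, 1.2, 0.9]
opening: 0.0502
grip_force: 0.0
```

```bash
python3 -c "
from go import *
go([.3930,-.2940],.06,np.pi-.143)
c=shot('top','t2')
g=c['pixels'].astype(int)[150:250,220:310];m=(g[...,0]-g[...,1]>60)&(g[...,0]-g[...,2]>60);v,u=np.nonzero(m);print(len(u))
rx=[];L=[]
for a,b in zip(u+220,v+150):
    w=plane(c,(a,b),.0124)[:2]-C;L.append(Rm.T@w*1e3)
L=np.array(L);print(L.mean(0),L.min(0),L.max(0))
A=cv2.resize(c['pixels'][165:242,228:298],None,fx=7,fy=7,interpolation=cv2.INTER_CUBIC);cv2.imwrite('pics/t2c.png',A[:,:,::-1])"
```

```text
shift [-0.05  -0.025  0.916] spin -0.002 | [ 0.3907 -0.2925  0.115 ] yaw 2.996 F [0.87 1.22 0.85] open 0.0502 grip 0.0 t 7.88
35
[-47.21517141  13.7130136 ] [-62.65676397   8.14057437] [-31.96349605  19.47517692]
```

View pics/t2c.png

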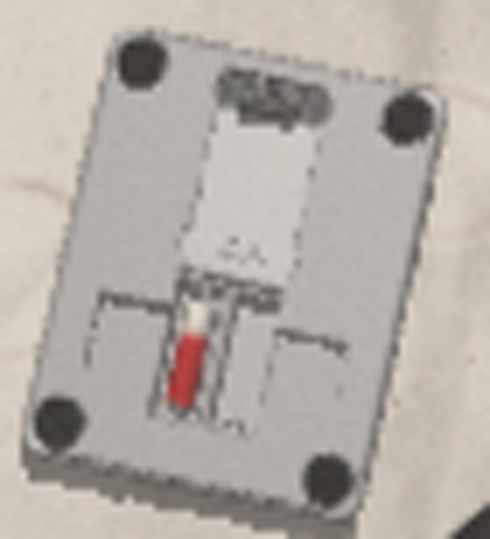

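The first cell lies in the left bay: red centre at scale (-47, 13.7) mm, so its middle is at about (-37.8, 13.7). Now descending on the second cell.

{"method": "step_arm", "body": {"motion": [[[-0.05,-0.02,0.5],0],[[-0.05,-0.02,1.0],0],[[-0.05,-0.02,1.4],0],[[-0.05,-0.02,1.54],0],[[-0.05,-0.02,1.57],0],[[-0.05,-0.02,1.57],0],[[-0.05,-0.02,1.57],0]]}}

```text
time: 8.8
tool_pos: [0.3966, -0.2956, 0.0268]
tool_rot: [-3.141, 0.001, 2.999]
contact_force: [0.2, -0.8, -0.3]
opening: 0.0504
grip_force: 0.0
```

```bash
python3 -c "
from go import *
go([.3930,-.2940],.0205,np.pi-.143)"
```

```text
shift [0.063 0.018 0.105] spin 0.0 | [ 0.3966 -0.2956  0.0268] yaw 2.999 F [ 0.23 -0.81 -0.33] open 0.0504 grip 0.0 t 8.8
```

{"method": "step_arm", "body": {"motion": [[[0.06,0.02,0.06],0],[[0.06,0.02,0.1],0],[[0.06,0.02,0.1],0],[[0.06,0.02,0.1],0]]}}

```text
time: 9.3
tool_pos: [0.3928, -0.2937, 0.0198]
tool_rot: [3.141, -0.0, 2.999]
contact_force: [0.7, 0.7, 0.5]
opening: 0.0501
grip_force: 0.0
```

{"method": "step_arm", "body": {"motion": [[[0,0,0],0],[[0,0,0],0],[[0,0,0],0],[[0,0,0],0],[[0,0,0],0],[[0,0,-0.4],0],[[0,0,-1.0],0],[[0,0,-1.6],0],[[0,0,-1.6],0],[[0,0,-1.6],0]], "hand": 255}}

```text
time: 10.55
tool_pos: [0.3924, -0.2933, 0.1153]
tool_rot: [3.141, -0.001, 2.999]
contact_force: [-0.7, 0.1, -0.6]
opening: 0.0165
grip_force: 15.0
```

```bash
python3 -c "
from go import *
go(sc(-37.5,-13.5),.10,np.pi+Y)"
```

```text
shift [0.224 6.702 0.259] spin 0.042 | [ 0.3924 -0.2933  0.1153] yaw 2.999 F [-0.7   0.06 -0.65] open 0.0165 grip 15.0 t 10.55
```

{"method": "step_arm", "body": {"motion": [[[0.2,0.3,-0.9],0],[[0.6,1.0,-1.8],0],[[0.9,1.9,-2.2],0.02],[[1.0,2.8,-2.3],0.042],[[1.0,3.7,-2.3],0.042],[[0.9,4.6,-2.2],0.042],[[0.7,5.5,-1.8],0.042],[[0.4,6.3,-1.2],0.042],[[0.22,6.7,-0.5],0.042],[[0.22,6.7,0.0],0.042]]}}

```text
time: 11.8
tool_pos: [0.4361, 0.1077, 0.1127]
tool_rot: [-3.141, -0.004, 2.959]
contact_force: [0.9, -0.9, -0.9]
opening: 0.0162
grip_force: 15.0
```

{"method": "step_arm", "body": {"motion": [[[0,0,0.1],0],[[0,0,0.2],0],[[0,0,0.2],0],[[0,0,0.2],0]]}}

```text
time: 12.3
tool_pos: [0.4375, 0.1059, 0.1048]
tool_rot: [3.141, 0.002, 2.956]
contact_force: [-0.2, 1.0, -0.2]
opening: 0.0166
grip_force: 15.0
```

```bash
python3 -c "
from red import *
go(sc(-37.5,-13.5),.047,np.pi+Y);red('s3',1)"
```

```text
shift [0.022 0.009 0.963] spin -0.001 | [0.4375 0.1059 0.1048] yaw 2.956 F [-0.18  0.97 -0.23] open 0.0166 grip 15.0 t 12.3
expected nub [263.03657017 195.34038671] mid [255.24542623 196.17717669]
red 14 260 263 193 196 cent 261.7142857142857 194.35714285714286
exp. centre of red end 25..9.5mm [260.61213771 195.60077733]
```

The red end reaches column 263, as expected, so the cell is centred in the grip. Lowering.

{"method": "step_arm", "body": {"motion": [[[0.02,0.01,0.4],0],[[0.02,0.01,0.8],0],[[0.02,0.01,0.96],0],[[0.02,0.01,0.96],0],[[0.02,0.01,0.96],0]]}}

```text
time: 12.98
tool_pos: [0.4364, 0.107, 0.0471]
tool_rot: [3.141, 0.001, 2.957]
contact_force: [0.9, 0.8, -0.4]
opening: 0.0163
grip_force: 15.0
```

```bash
python3 -c "
from go import *
go(sc(-37.5,-13.5),.0400,np.pi+Y)"
```

```text
shift [ 0.001 -0.005  0.118] spin -0.0 | [0.4364 0.107  0.0471] yaw 2.957 F [ 0.94  0.78 -0.38] open 0.0163 grip 15.0 t 12.97
```

{"method": "step_arm", "body": {"motion": [[[0,0,0.04],0],[[0,0,0.08],0],[[0,0,0.12],0],[[0,0,0.12],0],[[0,0,0.12],0]]}}

```text
time: 13.6
tool_pos: [0.4359, 0.107, 0.0391]
tool_rot: [3.142, -0.0, 2.957]
contact_force: [-0.5, -0.3, -0.8]
opening: 0.0165
grip_force: 15.0
```

```bash
python3 -c "
from go import *
go(sc(-37.5,-13.5),.0400,np.pi+Y)"
```

```text
shift [-0.009 -0.003 -0.015] spin -0.0 | [0.4359 0.107  0.0391] yaw 2.957 F [-0.51 -0.34 -0.81] open 0.0165 grip 15.0 t 13.6
```

Aligned again with no contact force. Release, raise and move aside for a look.

{"method": "step_arm", "body": {"motion": [[[0,0,0],0],[[0,0,0],0],[[0,0,0],0],[[0,0,0],0],[[0,0,-0.3],0],[[0,0,-0.9],0],[[0.5,0.5,-1.8],0],[[1.2,1.3,-2.0],0],[[1.9,2.1,-2.0],0],[[2.3,2.85,-2.0],0]], "hand": 155}}

```text
time: 14.85
tool_pos: [0.3303, 0.3018, 0.1598]
tool_rot: [3.141, 0.001, 2.957]
contact_force: [1.9, -0.4, -1.1]
opening: 0.0359
grip_force: 0.0
```

```bash
python3 -c "
from go import *
c=shot('top','t3');np.save('t3.npy',c,allow_pickle=True)
g=c['pixels'].astype(int)[195:240,240:280];m=(g[...,0]-g[...,1]>60)&(g[...,0]-g[...,2]>60);v,u=np.nonzero(m)
L=np.array([Rm.T@(plane(c,(a,b),.0124)[:2]-C)*1e3 for a,b in zip(u+240,v+195)])
for s in(1,-1):
    q=L[L[:,1]*s>0];print(s,len(q),q.mean(0).round(1),'mid',(q.mean(0)[0]+s*9.4).round(1))
g=cv2.cvtColor(c['pixels'],cv2.COLOR_RGB2GRAY).astype(np.float32)
for z in(.035,.0385):
  print(z,[(x,int(np.mean([cv2.getRectSubPix(g,(1,1),tuple(map(float,proj(c,[*sc(x,y),z]))))[0,0] for y in(-8,-4,0,4,8)]))) for x in range(62,100)])
A=cv2.resize(c['pixels'][165:242,228:298],None,fx=7.5,fy=7.5,interpolation=cv2.INTER_CUBIC);cv2.imwrite('pics/t3c.png',A[:,:,::-1])"
```

```text
1 35 [-47.2  13.7] mid -37.8
-1 35 [-29.6 -12.5] mid -39.0
0.035 [(62, 190), (63, 190), (64, 190), (65, 190), (66, 188), (67, 178), (68, 163), (69, 143), (70, 128), (71, 115), (72, 102), (73, 91), (74, 83), (75, 81), (76, 84), (77, 90), (78, 93), (79, 95), (80, 96), (81, 98), (82, 100), (83, 101), (84, 101), (85, 103), (86, 105), (87, 106), (88, 107), (89, 106), (90, 106), (91, 111), (92, 122), (93, 138), (94, 153), (95, 163), (96, 169), (97, 169), (98, 165), (99, 161)]
0.0385 [(62, 190), (63, 190), (64, 190), (65, 190), (66, 183), (67, 170), (68, 152), (69, 134), (70, 119), (71, 107), (72, 95), (73, 86), (74, 81), (75, 82), (76, 88), (77, 92), (78, 95), (79, 96), (80, 98), (81, 99), (82, 101), (83, 101), (84, 102), (85, 104), (86, 106), (87, 107), (88, 107), (89, 106), (90, 108), (91, 116), (92, 131), (93, 147), (94, 160), (95, 167), (96, 169), (97, 167), (98, 162), (99, 158)]
```

View pics/t3c.png

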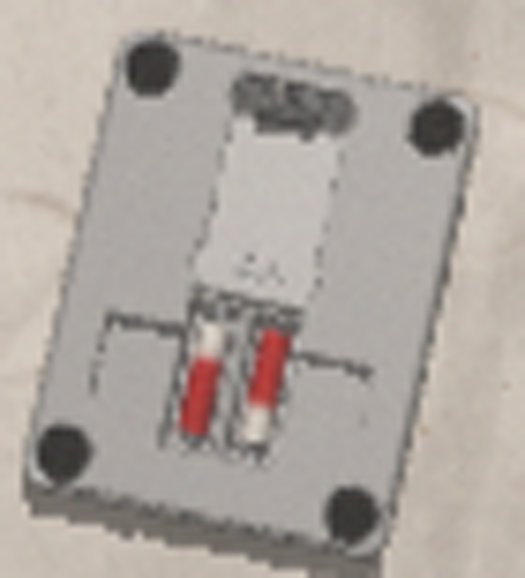

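Both cells lie in their bays the right way round: left red end at the bottom, (253,217); right red end at the top, (264,213). I'll check their height by triangulation and read the pad's outline before closing the cover.

```bash
python3 -c "
from go import *
t=np.load('t3.npy',allow_pickle=True).item();s=shot('side','s4')
def cents(c,b):
    p=c['pixels'].astype(int)[b[1]:b[3],b[0]:b[2]];m=((p[...,0]-p[...,1]>50)&(p[...,0]-p[...,2]>50)).astype(np.uint8)
    n,l,st,ce=cv2.connectedComponentsWithStats(m,connectivity=4);return [(ce[i]+b[:2],int(st[i,4])) for i in range(1,n) if st[i,4]>2]
T=cents(t,(240,195,280,240));S=cents(s,(240,190,290,225));print(T,S)
for a,_ in T:
  for z in(.0124,.0199,.030):print(z,proj(s,plane(t,a,z)))
  for b,_ in S:print('tri',tri(t,a,s,b))
g=cv2.cvtColor(t['pixels'],cv2.COLOR_RGB2GRAY).astype(np.float32)
for x in(72,75,79,83,87,90):print(x,[int(cv2.getRectSubPix(g,(1,1),tuple(map(float,proj(t,[*sc(x,y),.035]))))[0,0]) for y in range(-30,31,3)])
go(sc(88.5,0),.11,np.pi+Y)"
```

```text
[(array([263.24324324, 213.7027027 ]), 37), (array([254.05405405, 217.37837838]), 37)] [(array([251.        , 214.95238095]), 21), (array([257.23529412, 217.52941176]), 17)]
0.0124 [258.01852457 219.3778078 ]
0.0199 [257.79170189 217.29989829]
0.03 [257.48467839 214.48727362]
tri (array([0.43312899, 0.10841845, 0.03025436]), np.float64(0.02053272622908905))
tri (array([0.44303697, 0.1057834 , 0.01923401]), np.float64(0.0018340338591759612))
0.0124 [250.67810535 216.87265794]
0.0199 [250.47793488 214.82775232]
0.03 [250.20696214 212.0595433 ]
tri (array([0.43190923, 0.13444895, 0.01931033]), np.float64(0.0016286636445646187))
tri (array([0.44184491, 0.1317475 , 0.00840576]), np.float64(0.020822727174319523))
72 [173, 174, 171, 162, 171, 167, 128, 102, 108, 114, 105, 96, 97, 92, 99, 152, 167, 160, 158, 168, 172]
75 [174, 161, 137, 120, 127, 123, 101, 89, 79, 73, 80, 84, 85, 80, 76, 107, 130, 127, 132, 169, 173]
79 [166, 140, 112, 103, 110, 104, 86, 90, 97, 95, 101, 96, 92, 95, 99, 102, 107, 103, 110, 149, 168]
83 [162, 132, 107, 103, 107, 100, 107, 112, 101, 91, 87, 100, 114, 106, 109, 108, 108, 97, 103, 134, 163]
87 [169, 140, 109, 108, 110, 100, 106, 115, 116, 103, 90, 88, 123, 108, 93, 103, 109, 108, 111, 138, 168]
90 [175, 170, 129, 114, 106, 96, 94, 110, 121, 102, 87, 79, 130, 115, 100, 96, 88, 100, 130, 155, 170]
shift [-4.441 -2.719  0.821] spin 0.006 | [0.3294 0.3047 0.1595] yaw 2.963 F [ 0.31 -0.53  0.28] open 0.0361 grip 0.0 t 14.95
```

Both cells triangulate to a visible top of about 19 mm, which matches cells lying on the floor (19.9 mm). Next, the closed fingers go above the thumb pad.

{"method": "step_arm", "body": {"motion": [[[0,-0.9,0],0],[[-0.2,-1.8,0],0],[[-0.8,-2.6,0],0],[[-1.7,-2.75,0.1],0],[[-2.6,-2.75,0.3],0],[[-3.5,-2.75,0.5],0],[[-4.2,-2.75,0.8],0],[[-4.44,-2.75,0.82],0],[[-4.44,-2.75,0.82],0],[[-4.44,-2.75,0.82],0]], "hand": 255}}

```text
time: 16.2
tool_pos: [0.5623, 0.0891, 0.11]
tool_rot: [-3.142, -0.001, 2.957]
contact_force: [-0.1, -0.7, -0.0]
opening: 0.0003
grip_force: 0.0
```

```bash
python3 -c "
from go import *
go(sc(87.5,-3),.058,np.pi+Y)"
```

```text
shift [0.034 0.079 0.866] spin -0.0 | [0.5623 0.0891 0.11  ] yaw 2.957 F [-0.12 -0.73 -0.05] open 0.0003 grip 0.0 t 16.2
```

{"method": "step_arm", "body": {"motion": [[[0.03,0.08,0.4],0],[[0.03,0.08,0.75],0],[[0.03,0.08,0.86],0],[[0.03,0.08,0.86],0],[[0.03,0.08,0.86],0]]}}

```text
time: 16.82
tool_pos: [0.5627, 0.0944, 0.0594]
tool_rot: [3.141, 0.002, 2.957]
contact_force: [-0.3, -0.0, 0.3]
opening: 0.0008
grip_force: 0.0
```

```bash
python3 -c "
from go import *
go(sc(87.5,-3),.0495,np.pi+Y)"
```

```text
shift [ 0.025 -0.009  0.164] spin -0.0 | [0.5627 0.0944 0.0594] yaw 2.957 F [-0.29 -0.04  0.34] open 0.0008 grip 0.0 t 16.82
```

{"method": "step_arm", "body": {"motion": [[[0.02,0,0.06],0],[[0.02,0,0.11],0],[[0.02,0,0.16],0],[[0.02,0,0.16],0],[[0.02,0,0.16],0]]}}

```text
time: 17.45
tool_pos: [0.5627, 0.0945, 0.0508]
tool_rot: [3.141, 0.004, 2.957]
contact_force: [-1.0, -0.4, 13.1]
opening: 0.0004
grip_force: 8.7
```

```bash
python3 -c "
from go import *
go(sc(87.5,-3),.048,np.pi+Y)"
```

```text
shift [ 0.024 -0.011  0.047] spin -0.0 | [0.5627 0.0945 0.0508] yaw 2.957 F [-0.99 -0.4  13.12] open 0.0004 grip 8.7 t 17.45
```

A firm stop at tip height 33.8 mm is higher than the 31.5 mm expected for a fully pressed pad, so the tip may be on the ridge. I'll lift, shift +x by 5 mm and touch down again.

{"method": "step_arm", "body": {"motion": [[[0,0,-0.15],0],[[-0.06,0,-0.15],0],[[-0.06,0,-0.15],0],[[-0.06,0,-0.08],0],[[-0.06,0,-0.03],0],[[-0.06,0,0],0],[[-0.06,0,0],0],[[-0.06,0,0],0]]}}

```text
time: 18.45
tool_pos: [0.5647, 0.0938, 0.0489]
tool_rot: [3.142, 0.0, 2.957]
contact_force: [-0.5, -0.9, 3.6]
opening: 0.0005
grip_force: 2.0
```

```bash
python3 -c "
from go import *
go(sc(87.5,-3),.048,np.pi+Y)"
```

```text
shift [ 0.059 -0.007  0.015] spin -0.0 | [0.5647 0.0938 0.0489] yaw 2.957 F [-0.5  -0.87  3.59] open 0.0005 grip 2.0 t 18.45
```

Now the tip stands at 31.9 mm with 3.6 N, which matches the catch pressed by about 3.1 mm. I'll press slightly more and start sliding towards -x.

{"method": "step_arm", "body": {"motion": [[[0,0,0.01],0],[[0.03,0,0.01],0],[[0.08,0,0.01],0],[[0.14,0,0.01],0],[[0.2,0,0.01],0],[[0.28,0,0.01],0],[[0.36,0,0.01],0],[[0.44,0,0.01],0],[[0.5,0,0.01],0],[[0.5,0,0.01],0]]}}

```text
time: 19.7
tool_pos: [0.5355, 0.0993, 0.0487]
tool_rot: [3.141, 0.001, 2.957]
contact_force: [-1.1, -0.7, 7.1]
opening: 0.0004
grip_force: 3.5
```

```bash
python3 -c "
from go import *
go(sc(17.5,-3),.048,np.pi+Y)
c=shot('side','s5')
A=cv2.resize(c['pixels'][150:240,225:335],None,fx=6,fy=6,interpolation=cv2.INTER_CUBIC);cv2.imwrite('pics/s5c.png',A[:,:,::-1])"
```

```text
shift [ 0.73  -0.008  0.011] spin -0.0 | [0.5355 0.0993 0.0487] yaw 2.957 F [-1.08 -0.73  7.1 ] open 0.0004 grip 3.5 t 19.7
```

View pics/s5c.png

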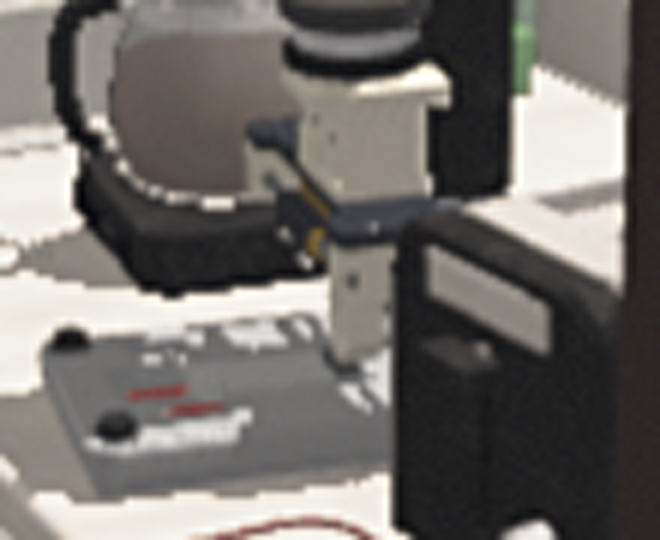

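The side view shows the dark pad right against the finger at about (282,211), moved along with it, and the cells' red ends still uncovered. Continue.

{"method": "step_arm", "body": {"motion": [[[0.08,0,0],0],[[0.17,0,0],0],[[0.26,0,0],0],[[0.35,0,0],0],[[0.44,0,0],0],[[0.53,0,0],0],[[0.62,0,0],0],[[0.7,0,0],0],[[0.74,0,0],0],[[0.74,0,0],0]]}}

```text
time: 21.0
tool_pos: [0.4935, 0.1074, 0.0489]
tool_rot: [3.141, 0.005, 2.957]
contact_force: [4.9, -1.4, 4.1]
opening: 0.0006
grip_force: 3.8
```

```bash
python3 -c "
from go import *
go(sc(17.5,-3),.048,np.pi+Y)"
```

```text
shift [ 0.017 -0.011  0.015] spin -0.0 | [0.4935 0.1074 0.0489] yaw 2.957 F [ 4.87 -1.4   4.12] open 0.0006 grip 3.8 t 21.0
```

{"method": "step_arm", "body": {"motion": [[[0.015,0,0],0],[[0.03,0,0],0],[[0.03,0,0],0],[[0.03,0,0],0]]}}

```text
time: 21.5
tool_pos: [0.4931, 0.1075, 0.0491]
tool_rot: [3.14, 0.007, 2.957]
contact_force: [7.6, -3.6, 4.9]
opening: 0.0006
grip_force: 5.1
```

The force rises without motion, so this is the end stop. Lift off and look.

{"method": "step_arm", "body": {"motion": [[[-0.02,0,-0.02],0],[[-0.03,0,-0.2],0],[[-0.03,0,-0.8],0],[[-0.03,0,-1.5],0],[[0.5,0.2,-1.8],0],[[1.3,1.0,-1.8],0],[[2.1,1.9,-1.8],0],[[2.8,2.8,-1.8],0],[[2.8,3.2,-1.8],0],[[2.8,3.2,-1.8],0]]}}

```text
time: 22.75
tool_pos: [0.3582, 0.3294, 0.1556]
tool_rot: [-3.141, -0.002, 2.961]
contact_force: [0.0, -0.7, -0.7]
opening: 0.0005
grip_force: 0.0
```

```bash
python3 -c "
from go import *
c=shot('top','t6')
g=cv2.cvtColor(c['pixels'],cv2.COLOR_RGB2GRAY).astype(np.float32)
print([(x,int(np.mean([cv2.getRectSubPix(g,(1,1),tuple(map(float,proj(c,[*sc(x,y),.035]))))[0,0] for y in(-8,-4,0,4,8)]))) for x in range(-80,36,2)])
print(robot.observe()['tool_pos'])
A=cv2.resize(c['pixels'][165:242,228:298],None,fx=7.5,fy=7.5,interpolation=cv2.INTER_CUBIC);cv2.imwrite('pics/t6c.png',A[:,:,::-1])"
```

```text
[(-80, 168), (-78, 166), (-76, 159), (-74, 163), (-72, 177), (-70, 185), (-68, 182), (-66, 175), (-64, 168), (-62, 167), (-60, 171), (-58, 176), (-56, 182), (-54, 186), (-52, 187), (-50, 187), (-48, 188), (-46, 188), (-44, 188), (-42, 188), (-40, 188), (-38, 188), (-36, 188), (-34, 188), (-32, 188), (-30, 189), (-28, 189), (-26, 189), (-24, 189), (-22, 190), (-20, 189), (-18, 189), (-16, 189), (-14, 190), (-12, 190), (-10, 189), (-8, 189), (-6, 188), (-4, 173), (-2, 136), (0, 109), (2, 89), (4, 91), (6, 99), (8, 107), (10, 111), (12, 108), (14, 110), (16, 113), (18, 123), (20, 144), (22, 164), (24, 170), (26, 172), (28, 172), (30, 172), (32, 172), (34, 172)]
[0.35858797 0.32783968 0.15539474]
```

View pics/t6c.png

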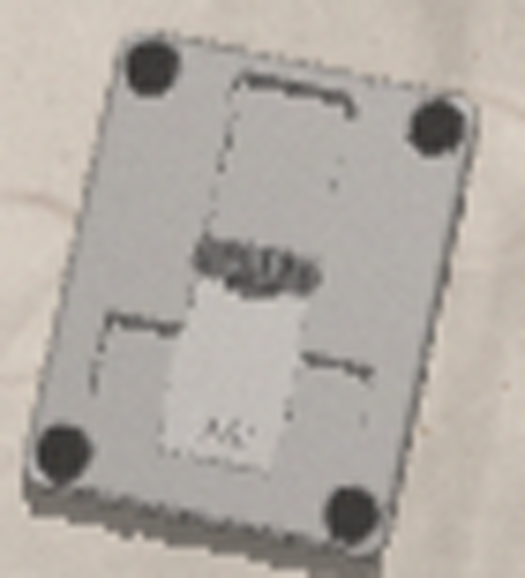

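The cover lies over the bays. The dark profile moved from 69.5…92.5 to -2.3…20.5 mm, a 72 mm travel. To confirm the catch is up, I'll touch the pad lightly: contact near 35 mm means up.

```bash
python3 -c "
from go import *
go(sc(19.5,-3),.065,np.pi+Y)"
```

```text
shift [-2.895 -3.215  1.507] spin 0.003 | [0.3586 0.3278 0.1554] yaw 2.96 F [ 0.27 -0.64  0.34] open 0.0006 grip 0.0 t 22.8
```

{"method": "step_arm", "body": {"motion": [[[-0.4,-0.9,0],0],[[-1.1,-1.8,0],0],[[-2.0,-2.6,0.2],0],[[-2.8,-3.2,0.6],0],[[-2.9,-3.2,1.1],0],[[-2.9,-3.2,1.4],0],[[-2.9,-3.2,1.5],0],[[-2.9,-3.2,1.5],0],[[-2.9,-3.2,1.5],0]]}}

```text
time: 23.92
tool_pos: [0.4959, 0.1068, 0.067]
tool_rot: [3.141, 0.001, 2.957]
contact_force: [-0.5, -0.1, -0.1]
opening: 0.0006
grip_force: 0.0
```

```bash
python3 -c "
from go import *
go(sc(19.5,-3),.0508,np.pi+Y)"
```

```text
shift [ 0.025 -0.009  0.27 ] spin 0.0 | [0.4959 0.1068 0.067 ] yaw 2.957 F [-0.55 -0.15 -0.08] open 0.0006 grip 0.0 t 23.93
```

{"method": "step_arm", "body": {"motion": [[[0.02,0,0.12],0],[[0.02,0,0.22],0],[[0.02,0,0.26],0],[[0.02,0,0.26],0],[[0.02,0,0.26],0],[[0.02,0,0.26],0]]}}

```text
time: 24.68
tool_pos: [0.4945, 0.1071, 0.0507]
tool_rot: [3.141, 0.0, 2.957]
contact_force: [-0.4, 0.6, 2.6]
opening: 0.0005
grip_force: 1.5
```

The force is 2.6 N at 33.7 mm, the spring force of a catch that is up and pressed 1.3 mm, so it had sprung up. Lifting straight off and clear.

{"method": "step_arm", "body": {"motion": [[[0,0,-0.2],0],[[0,0,-0.8],0],[[0,0,-1.6],0],[[0,0,-2.0],0],[[0,0,-2.0],0],[[0,0,-2.0],0]]}}

```text
time: 25.42
tool_pos: [0.4938, 0.1069, 0.1698]
tool_rot: [-3.141, -0.001, 2.957]
contact_force: [0.2, -0.1, -1.2]
opening: 0.0008
grip_force: 0.0
```

```bash
python3 -c "
from go import *
o=robot.observe();print(o['tool_pos'],o['contact_force']);print(robot.hand_in())"
```

```text
[0.49380903 0.10686552 0.16976438] [ 0.15582951 -0.05551046 -1.22215849]
the job is handed in; nothing more can be done
None
```

I handed the job in at about 25 s (no verdict came back): by the cameras and a touch check, both batteries lie in their bays the right way round, the cover is fully shut, and its catch has sprung up.

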